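# Re-rack the finished quartz points in reverse order

### The arm

A 6-joint arm with a two-finger parallel gripper is mounted at the origin on the work surface. World frame = base frame: x ahead of the robot, y to its left, z up, the work surface at z = 0. Lengths are in m, angles in rad, forces in N, time in s.
With the tool pointing down it reaches from about 0.275 to 0.85 m from the base axis. Payload 19 kg.
Tool frame: the origin (TCP) lies at the very end of the fingers, on their centre line; the grasp point (between the pads) lies 19 mm behind it (env.grip_depth is the distance from the TCP to the grasp point, in m); z points along the fingers, y is the line along which they close (so a half turn about z gives the same grasp; the last joint's range is limited). The gripper opens to 85 mm and grips with 20 to 120 N. Pads are 22 mm wide; open, the fingers measure 114 mm over their backs; the gripper's body (76 mm by 85 mm) begins 54 mm behind the grasp point. The pads swing forward as they close: fully open they stand 13 mm farther back than shut.
Start: joints at [-1.472, 0.15, 1.437, -0, 1.554, -0.134], TCP at [0.133, -0.559, 0.231] pointing down, gripper open.
Joint ranges: [-2.8, 2.8], [-0.68, 2.1], [0.12, 2.68], [-1.39, 4.53], [0.16, 2.79], [-2.81, 2.81]. Speed limits (rad/s): [1.89, 1.89, 2.22, 3.01, 3.01, 3.01].

### API

Orientations are given as a unit quaternion [x, y, z, w].
In Python, from workcell import env gives the robot as it stands.
- The arm moves only by the shell command python3 -m handwheel 'ROWS' [FORCE]. ROWS is JSON, a list of rows, each an object with "gripper": the finger opening in m, from 0 to 0.0854; "xyz": the shift along the world's x, y, z in m, a list of three; "turn": the turn, a rotation vector about the world's x, y, z in rad, a list of three. In form: [{"gripper": gripper, "xyz": [x, y, z], "turn": [rx, ry, rz]}, ...]. A call has 1 to 12 rows; each row is the pose to reach, as a shift and turn from the pose commanded when the call began; what a row does not reach only later rows make up. A row lasts 1/10 s, in which the tool goes at most 50 mm and 8.59 degrees, less where a joint would pass 70% of its speed; a pose out of reach is approached as far as the arm can. A call with a gripper value outside its range is refused whole. The fingers move at their own pace and stop on an object; FORCE is the grip in N (left out, the last holds). Time passes only in rows, so rows that repeat a pose let the fingers close. It gives the time, the measured TCP pose, the force, the opening and the grip force at its end, in the units of the state.
- env.observe(): the state, without advancing time (a new reading comes with each control period).
- env.camera(name): name is "side" or "top" or "wrist"; returns a dict with "color" (420x560x3 uint8, red, green, blue), "fx", "fy", "cx", "cy" (pixels), "view" (4x4, takes a point from world to camera coordinates). Camera axes: x right, y down, z forward; pixel columns grow to the right and rows downward; lengths in m; the calibration is good to about 2 mm. A picture is of the moment at which its call begins. There is no depth.
- env.finish_job(): hands the job in; it is judged then, once.
The state is a dict: "time": time; "q": joint angles; "joint_vel": joint speeds; "tau": joint torques, N m; "tool_pos": TCP position; "eef_rot": TCP orientation; "wrist_force": force on the tool from outside, world axes, zero at the start; "wrist_torque": the same for the moment, N m; "grip_width": opening from 0.0 (shut) to 1.0 (fully open); "gripper_force": force on a finger pad.
Only numpy, scipy, OpenCV 4.12 (cv2) and the standard library are available. Lean on these libraries where they do the work, as an engineer would, in place of code of your own. Each camera call takes 0.05 s, during which the arm holds its last target. There are 200 camera calls.

### The job

The four quartz pieces standing in the wooden rack are ground and ready: move them to the empty steel rack in reverse order, so that the piece that stood at the left end of the wooden row ends at the right end of the steel row, the second from the left becomes the second from the right, and so on. Stand each one upright and flat on the floor of its own tray; set it down rather than drop it, and do not topple any. Leave the grinding disc, the jar and the wrench where they are.

Things in the scene. Friction and masses are not known exactly. Their poses are not given: they have to be found in the camera images.
- slim_center (a point): Off-white slim six-sided quartz point: 32 mm across its flats, upright sides up to 64 mm, then a pyramid tip to 90 mm. Flat foot, 180 g give or take a quarter. The point lies on its axis half-way up, 45 mm above its foot; z up, two opposite flat sides face its +x and -x.
- stout_center (a point): Off-white stout six-sided quartz point: 44 mm across its flats, upright sides up to 46 mm, then a pyramid tip to 70 mm. Flat foot, 240 g give or take a quarter. The point lies on its axis half-way up, 35 mm above its foot; z up, two opposite flat sides face its +x and -x.
- obelisk_center (a point): Off-white four-sided quartz obelisk: 30 x 30 mm, upright sides up to 66 mm, then a pyramid tip to 84 mm. Flat foot, 165 g give or take a quarter. The point lies on its axis half-way up, 42 mm above its foot; z up, two opposite flat sides face its +x and -x.
- column_center (a point): Off-white six-sided quartz column with a flat top: 36 mm across its flats, 60 mm high, upright sides up to 58 mm. Flat foot, 180 g give or take a quarter. The point lies on its axis half-way up, 30 mm above its foot; z up, two opposite flat sides face its +x and -x.
- seat_slim: Shallow square wooden tray with a cork floor, fixed on the wooden rack, in which the quartz slim piece stands at the start (it stays there and so marks where in the row that piece began). 66 mm square outside, 60 mm inside, floor 3 mm thick, rim 10 mm high; origin at the centre of its underside.
- seat_stout: Shallow square wooden tray with a cork floor, fixed on the wooden rack, in which the quartz stout piece stands at the start (it stays there and so marks where in the row that piece began). 66 mm square outside, 60 mm inside, floor 3 mm thick, rim 10 mm high; origin at the centre of its underside.
- seat_obelisk: Shallow square wooden tray with a cork floor, fixed on the wooden rack, in which the quartz obelisk piece stands at the start (it stays there and so marks where in the row that piece began). 66 mm square outside, 60 mm inside, floor 3 mm thick, rim 10 mm high; origin at the centre of its underside.
- seat_column: Shallow square wooden tray with a cork floor, fixed on the wooden rack, in which the quartz column piece stands at the start (it stays there and so marks where in the row that piece began). 66 mm square outside, 60 mm inside, floor 3 mm thick, rim 10 mm high; origin at the centre of its underside.
- wood_rack: Fixed plywood board, 86 x 304 mm, 18 mm high, carrying the four wooden trays in a row along its y axis, their centres at y = +108, +36, -36 and -108 mm. Origin at the centre of its underside on the bench; z up; x points roughly away from the robot, y to its left (turned by less than 10 degrees). Which piece stands in which tray varies.
- steel_rack: Fixed dark steel rack, empty at the start, 86 x 304 mm, with four square steel trays in a row, centres at x = 0, y = +108, +36, -36, -108 mm. Each is 60 mm square inside, its floor 15 mm and its rim 22 mm above the bench. Origin at the centre of its underside; axes as for the wooden rack. It lies nearer to the robot than the wooden rack or beyond it, middles about 17 to 22 cm apart in x.
- disc: Bystander: grey grinding disc 115 mm across, 7 mm thick, lying on the bench on the robot's right of the racks. Origin at the centre of its underside.
- jar: Bystander: jar 64 mm across, 75 mm high, standing on the robot's left of the racks. Origin at the centre of its underside.
- wrench: Bystander: steel wrench lying on the bench on the robot's left of the racks. Origin under its middle.
Not all that is in view belongs to the job. What is shaped like the part that bears stout_center but blue or red is not meant.

How it is judged:
By the outcome, as a careful person would: the job done as asked, in the order asked, and still so for the second after the job is handed in, with the robot touching nothing.
It also fails if it takes over 120 s, if anything falls off the work surface, if the arm or the gripper's body presses on something with over 40 N, if the wrist force passes 120 N, or if a joint passes its speed limit or range.

## Working session

There is one attempt and no reset: what is moved stays moved. The work goes in short steps, Python scripts to look and compute and a shell command to move; the robot and the scene stay as the last step left them, time stands still between calls to the robot, and variables do not carry over. Pictures are saved under pics/ and viewed, at most 14 in all, crops included, and the job is handed in when it is done.

```bash
mkdir -p pics
cat > h.py <<'E'
import numpy as np, cv2
from workcell import env
def save(c,name): cv2.imwrite('pics/'+name,c['color'][:,:,::-1])
def ray(c,u,v,z):
    V=np.array(c['view']);R=V[:3,:3];o=-R.T@V[:3,3]
    d=R.T@np.array([(u-c['cx'])/c['fx'],(v-c['cy'])/c['fy'],1]);return o+d*(z-o[2])/d[2]
def proj(c,p):
    V=np.array(c['view']);q=V[:3,:3]@np.array(p)+V[:3,3];return c['cx']+c['fx']*q[0]/q[2],c['cy']+c['fy']*q[1]/q[2]
E
python3 - <<'E'
from h import *
import pickle
D={}
for n in ['top','side']:
    c=env.camera(n);save(c,n+'1.png');D[n]=c
pickle.dump(D,open('cams.pkl','wb'))
for n in D: V=np.array(D[n]['view']);print(n,-V[:3,:3].T@V[:3,3],V[:3,:3].round(2).tolist(),D[n]['fx'])
print(env.observe(),env.grip_depth)
E
```

```text
top [ 0.44534736 -0.00968437  1.49443018] [[-0.01, -1.0, -0.0], [-1.0, 0.01, -0.05], [0.05, 0.0, -1.0]] 482.1910348773161
side [ 0.47393112 -0.69946825  0.85983729] [[1.0, -0.07, -0.01], [-0.06, -0.74, -0.67], [0.04, 0.67, -0.74]] 455.6371144398034
{'time': 0.1, 'q': array([-1.47198008e+00,  1.50931850e-01,  1.43795665e+00,  4.46648674e-05,
        1.55378738e+00, -1.33996822e-01]), 'joint_vel': array([ 1.98117184e-03, -7.55510551e-04, -1.23659705e-03, -8.54482225e-04,
       -3.05266244e-04, -2.35259989e-05]), 'tau': array([ 4.47301616e-03, -7.14381909e+01, -5.71797144e+01, -2.84977341e-04,
        7.06875624e-03,  6.35521451e-05]), 'tool_pos': array([ 0.13263661, -0.55927098,  0.23074333]), 'eef_rot': array([ 9.93232306e-01,  1.16143413e-01,  3.18521689e-05, -5.41136003e-04]), 'wrist_force': array([-1.05811065,  0.46096373, -0.31826543]), 'wrist_torque': array([-0.05615529,  0.01509074, -0.04898107]), 'gripper_force': 0.0, 'grip_width': 0.9960419580020741} 0.0187
```

View pics/top1.png

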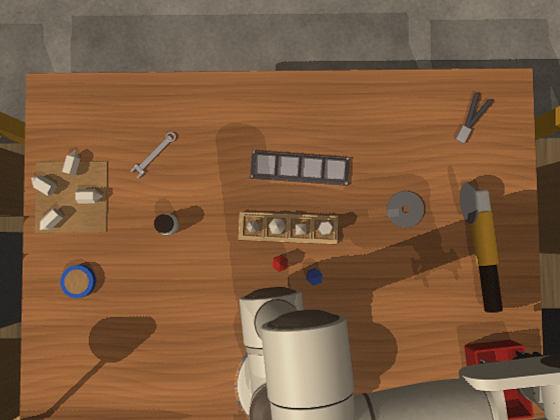

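View pics/side1.png

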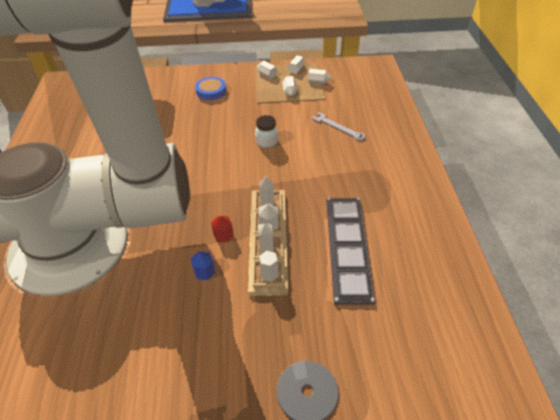

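The top view shows the wooden rack around (288,228) and the steel rack around (300,167), farther from the robot. The off-white pieces stand at columns 254, 277, 302 and 326. Red (280,264) and blue (314,277) are decoys, and the quartz lying on the mat at far left isn't in the rack. I'll enlarge to identify the four.

Run:
```python
import cv2
a=cv2.imread('pics/top1.png')[140:250,230:360];cv2.imwrite('pics/topc.png',cv2.resize(a,None,fx=5,fy=5,interpolation=cv2.INTER_CUBIC))
a=cv2.imread('pics/side1.png')[170:310,240:385];cv2.imwrite('pics/sidec.png',cv2.resize(a,None,fx=4,fy=4,interpolation=cv2.INTER_CUBIC))
```

```text
(no output)
```

View pics/topc.png

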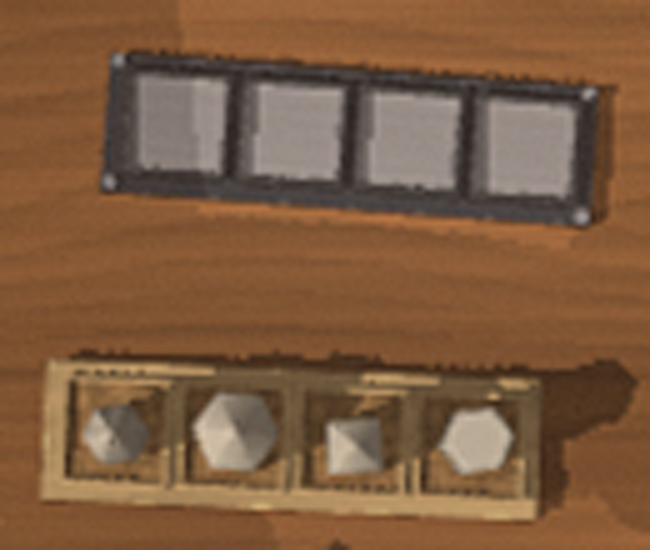

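View pics/sidec.png

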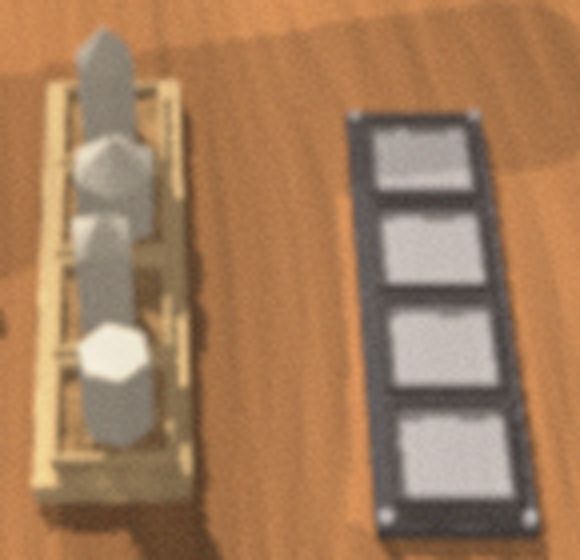

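Left to right in the wooden rack: slim (252,228; hexagonal tip, tall), stout (277,227; widest), obelisk (301,229; square), column (325,228; flat white top). They match the descriptions, so the steel order left to right must be column, obelisk, stout, slim.

Run:
```python
from h import *
import pickle
D=pickle.load(open('cams.pkl','rb'));c=D['top'];s=D['side']
T=lambda u,v:(230+u/5-.4,140+v/5-.4)
S=lambda u,v:(240+u/4-.4,170+v/4-.4)
P={'slim':((113,440),(102,28),.111),'stout':((236,432),(114,138),.091),'obelisk':((352,443),(103,217),.105),'column':((478,441),(115,352),.081)}
for n,(a,b,z) in P.items(): print(n,ray(c,*T(*a),z)[:2].round(4),ray(s,*S(*b),z)[:2].round(4))
def pts(f,cam,L,z): return np.array([ray(cam,*f(*p),z)[:2] for p in L])
cs=pts(T,c,[(118,60),(590,94),(582,215),(109,183)],.022);ct=pts(S,s,[(355,116),(474,115),(530,517),(386,516)],.022)
for q in (cs,ct): print(q.round(4).tolist(),q.mean(0).round(4))
fl=pts(T,c,[(181,125),(297,134),(414,142),(530,148)],.015);fs=pts(S,s,[(423,160),(434,249),(444,347),(456,455)],.015)
print(fl.round(4).tolist(),fs.round(4).tolist())
w=pts(T,c,[(58,360),(542,380),(535,520),(42,498)],.024);print(w.round(4).tolist(),w.mean(0))
```

```text
slim [0.4742 0.0814] [0.4805 0.0797]
stout [0.4786 0.0111] [0.4832 0.0093]
obelisk [ 0.4713 -0.0559] [ 0.4741 -0.0612]
column [ 0.4722 -0.1306] [ 0.476 -0.134]
[[0.7099, 0.0828], [0.686, -0.2074], [0.6113, -0.2013], [0.6338, 0.0887]] [ 0.6602 -0.0593]
[[0.6365, 0.079], [0.7112, 0.0736], [0.6874, -0.2147], [0.6125, -0.2082]] [ 0.6619 -0.0676]
[[0.6703, 0.0445], [0.664, -0.0271], [0.6583, -0.0992], [0.6539, -0.1708]] [[0.6747, 0.0447], [0.6695, -0.0263], [0.663, -0.0978], [0.6571, -0.1696]]
[[0.5251, 0.1204], [0.5101, -0.175], [0.4249, -0.1694], [0.4411, 0.1305]] [ 0.47531049 -0.02337678]
```

```bash
R='{"gripper":0.085,"xyz":[0.341,0.427,0.02],"turn":[0,0,1.286]}'; python3 -m handwheel '[{"gripper":0.085,"xyz":[0.341,0.427,0.02],"turn":[0,0,1.286]},{"gripper":0.085,"xyz":[0.341,0.427,0.02],"turn":[0,0,1.286]},{"gripper":0.085,"xyz":[0.341,0.427,0.02],"turn":[0,0,1.286]},{"gripper":0.085,"xyz":[0.341,0.427,0.02],"turn":[0,0,1.286]},{"gripper":0.085,"xyz":[0.341,0.427,0.02],"turn":[0,0,1.286]},{"gripper":0.085,"xyz":[0.341,0.427,0.02],"turn":[0,0,1.286]},{"gripper":0.085,"xyz":[0.341,0.427,0.02],"turn":[0,0,1.286]},{"gripper":0.085,"xyz":[0.341,0.427,0.02],"turn":[0,0,1.286]},{"gripper":0.085,"xyz":[0.341,0.427,0.02],"turn":[0,0,1.286]},{"gripper":0.085,"xyz":[0.341,0.427,0.02],"turn":[0,0,1.286]},{"gripper":0.085,"xyz":[0.341,0.427,0.02],"turn":[0,0,1.286]},{"gripper":0.085,"xyz":[0.341,0.427,0.02],"turn":[0,0,1.286]}]' 40
cat >> h.py <<'E'
def look(name):
    c=env.camera('wrist');save(c,name+'.png');import pickle;pickle.dump(c,open(name+'.pkl','wb'));o=env.observe();print(o['time'],o['tool_pos'].round(4),o['eef_rot'].round(4),o['q'].round(3));return c
E
python3 - <<'E'
from h import *
c=look('w1');V=np.array(c['view']);print(-V[:3,:3].T@V[:3,3],V[:3,:3].round(2).tolist(),c['fx'])
E
```

```text
time: 1.3
tool_pos: [0.4758, -0.1283, 0.251]
eef_rot: [0.723, 0.69, 0.0, -0.0]
wrist_force: [-0.3, 0.3, -1.1]
grip_width: 0.992
gripper_force: 0.0
1.35 [ 0.4746 -0.1302  0.2509] [ 7.238e-01  6.900e-01 -1.000e-04 -5.000e-04] [-0.425 -0.029  1.588  0.     1.583 -0.377]
[ 0.4778582  -0.06235541  0.39294308] [[1.0, -0.05, 0.0], [-0.05, -0.96, 0.26], [-0.01, -0.26, -0.97]] 290.3897104553488
```

View pics/w1.png

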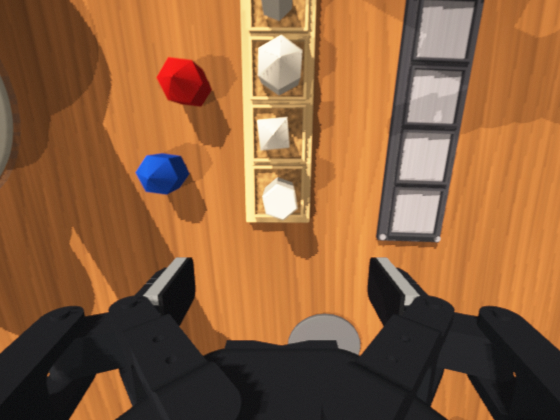

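The wrist view shows column top (281,199), obelisk tip (275,131) and stout tip (~291,62) in the wooden rack, with the steel trays on the right. Red and blue decoys are at (184,82) and (162,174). I'll measure the outlines from this view.

Run:
```python
from h import *
import pickle
c=pickle.load(open('w1.pkl','rb'));im=c['color'];hsv=cv2.cvtColor(im,cv2.COLOR_RGB2HSV)
m=((hsv[...,1]<60)&(hsv[...,2]>150)).astype('uint8');m[:,320:]=0;m[:,:235]=0;m[235:]=0
n,l,st,ce=cv2.connectedComponentsWithStats(m)
for i in range(1,n):
    if st[i,4]<150: continue
    k=cv2.findContours((l==i).astype('uint8'),0,2)[0][0]
    a=cv2.approxPolyDP(k,3,True)[:,0];print(st[i],ce[i].round(1),a.tolist())
    for z in(.081,):
        w=np.array([ray(c,*p,z)[:2] for p in a]);d=np.roll(w,-1,0)-w;print(w.round(3).tolist(),np.degrees(np.arctan2(d[:,1],d[:,0])).round(0),np.hypot(*d.T).round(3),w.mean(0))
print('col',ray(c,280.5,199,.081)[:2],'ob',ray(c,275,131,.105)[:2],'stout',ray(c,290,62,.091)[:2])
for p in [(415,214),(424,159),(434,97),(446,30)]: print(ray(c,*p,.015)[:2].round(4))
a=im[0:230,235:335];save({'color':cv2.resize(a,None,fx=2.6,fy=2.6,interpolation=cv2.INTER_CUBIC)},'w1c.png')
```

```text
[ 258   35   44   55 1769] [278.7  61.9] [[281, 35], [258, 49], [258, 74], [277, 89], [298, 77], [301, 52]]
[[0.482, 0.03], [0.46, 0.019], [0.458, -0.003], [0.476, -0.017], [0.497, -0.007], [0.501, 0.015]] [-154.  -94.  -39.   25.   81.  140.] [0.025 0.022 0.023 0.024 0.022 0.024] [0.47911987 0.00615346]
[257 117  31  32 848] [272.8 132.6] [[285, 117], [257, 121], [261, 148], [287, 146]]
[[0.483, -0.044], [0.454, -0.047], [0.456, -0.074], [0.484, -0.073]] [-175.  -85.    2.   92.] [0.029 0.027 0.027 0.029] [ 0.46926359 -0.05950919]
[ 262  179   35   40 1007] [279.1 199.1] [[275, 179], [265, 188], [266, 213], [284, 218], [296, 208], [291, 185]]
[[0.469, -0.107], [0.458, -0.116], [0.457, -0.145], [0.477, -0.151], [0.491, -0.14], [0.486, -0.115]] [-141.  -91.  -19.   38.  100.  157.] [0.015 0.028 0.021 0.018 0.026 0.018] [ 0.47309175 -0.12906803]
col [ 0.47414936 -0.12944907] ob [ 0.47241715 -0.0578506 ] stout [0.4896538  0.00426359]
[ 0.6535 -0.173 ]
[ 0.6598 -0.1002]
[ 0.666 -0.026]
[0.6735 0.0458]
```

View pics/w1c.png

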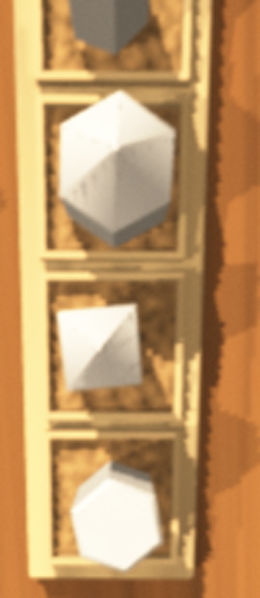

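```bash
python3 -m handwheel '[{"gripper":0.085,"xyz":[0,0.001,-0.05],"turn":[0,0,0.1]},{"gripper":0.085,"xyz":[0,0.001,-0.1],"turn":[0,0,0.1]},{"gripper":0.085,"xyz":[0,0.001,-0.14],"turn":[0,0,0.1]},{"gripper":0.085,"xyz":[0,0.001,-0.17],"turn":[0,0,0.1]},{"gripper":0.085,"xyz":[0,0.001,-0.195],"turn":[0,0,0.1]},{"gripper":0.085,"xyz":[0,0.001,-0.208],"turn":[0,0,0.1]},{"gripper":0.085,"xyz":[0,0.001,-0.208],"turn":[0,0,0.1]},{"gripper":0.03,"xyz":[0,0.001,-0.208],"turn":[0,0,0.1]},{"gripper":0.03,"xyz":[0,0.001,-0.208],"turn":[0,0,0.1]},{"gripper":0.03,"xyz":[0,0.001,-0.208],"turn":[0,0,0.1]},{"gripper":0.03,"xyz":[0,0.001,-0.208],"turn":[0,0,0.1]},{"gripper":0.03,"xyz":[0,0.001,-0.208],"turn":[0,0,0.1]}]' 40
```

```text
time: 2.55
tool_pos: [0.4741, -0.1317, 0.0444]
eef_rot: [0.69, 0.724, 0.0, 0.001]
wrist_force: [-1.6, 0.9, 9.7]
grip_width: 0.427
gripper_force: 39.3
```

```bash
python3 -m handwheel '[{"gripper":0.03,"xyz":[0,0,0.02],"turn":[0,0,0]},{"gripper":0.03,"xyz":[0,0,0.06],"turn":[0,0,0]},{"gripper":0.03,"xyz":[0.02,0.0,0.1],"turn":[0,0,0]},{"gripper":0.03,"xyz":[0.06,0.02,0.1],"turn":[0,0,0]},{"gripper":0.03,"xyz":[0.09,0.05,0.1],"turn":[0,0,-0.05]},{"gripper":0.03,"xyz":[0.12,0.08,0.1],"turn":[0,0,-0.13]},{"gripper":0.03,"xyz":[0.15,0.11,0.1],"turn":[0,0,-0.13]},{"gripper":0.03,"xyz":[0.18,0.145,0.1],"turn":[0,0,-0.13]},{"gripper":0.03,"xyz":[0.198,0.17,0.1],"turn":[0,0,-0.13]},{"gripper":0.03,"xyz":[0.198,0.176,0.08],"turn":[0,0,-0.13]},{"gripper":0.03,"xyz":[0.198,0.176,0.05],"turn":[0,0,-0.13]},{"gripper":0.03,"xyz":[0.198,0.176,0.04],"turn":[0,0,-0.13]}]' 40
python3 - <<'E'
from h import *
look('w2')
E
```

```text
time: 3.75
tool_pos: [0.6704, 0.045, 0.0804]
eef_rot: [0.735, 0.678, -0.001, -0.001]
wrist_force: [-0.3, -1.3, -1.8]
grip_width: 0.422
gripper_force: 40.7
3.8 [0.6703 0.0447 0.0801] [ 0.7354  0.6776 -0.0016 -0.0016] [-0.048  0.436  1.382 -0.     1.328  0.034]
```

View pics/w2.png

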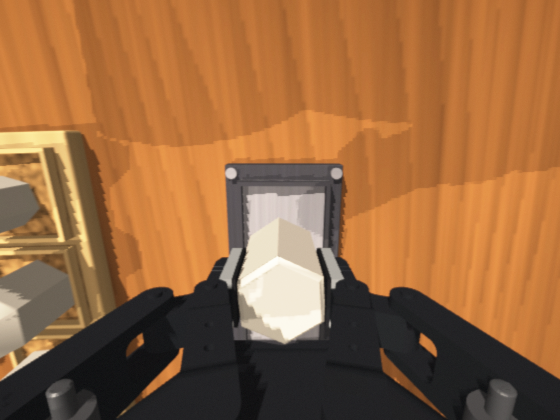

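The wrist view shows the column above the leftmost tray. Rack corner bolts are at (231,173) and (336,173), and it looks centred sideways.

Run:
```python
from h import *
import pickle
c=pickle.load(open('w2.pkl','rb'))
a=ray(c,231,173,.022)[:2];b=ray(c,336,173,.022)[:2];m=(a+b)/2;print(a,b,m)
u=np.array([-.082,-.9966]);print('tray', m+u*(.152-.108-.006))
f=[ray(c,*p,.015)[:2] for p in [(245,192),(327,190)]];print(f)
```

```text
[0.63814228 0.08885625] [0.71017195 0.08292506] [0.67415712 0.08589066]
tray [0.67104112 0.04801986]
[array([0.64521758, 0.07359424]), array([0.70450282, 0.07020005])]
```

```bash
python3 -m handwheel '[{"gripper":0.03,"xyz":[0.001,0,-0.015],"turn":[0,0,0]},{"gripper":0.03,"xyz":[0.001,0,-0.028],"turn":[0,0,0]},{"gripper":0.03,"xyz":[0.001,0,-0.036],"turn":[0,0,0]},{"gripper":0.03,"xyz":[0.001,0,-0.040],"turn":[0,0,0]},{"gripper":0.03,"xyz":[0.001,0,-0.041],"turn":[0,0,0]},{"gripper":0.03,"xyz":[0.001,0,-0.041],"turn":[0,0,0]}]'
```

```text
time: 4.4
tool_pos: [0.6728, 0.0445, 0.0426]
eef_rot: [0.736, 0.678, 0.0, 0.0]
wrist_force: [0.6, -0.2, -1.8]
grip_width: 0.425
gripper_force: 40.8
```

```bash
python3 -m handwheel '[{"gripper":0.03,"xyz":[0,0,-0.002],"turn":[0,0,0]},{"gripper":0.03,"xyz":[0,0,-0.003],"turn":[0,0,0]},{"gripper":0.03,"xyz":[0,0,-0.004],"turn":[0,0,0]},{"gripper":0.03,"xyz":[0,0,-0.005],"turn":[0,0,0]},{"gripper":0.03,"xyz":[0,0,-0.005],"turn":[0,0,0]}]'
```

```text
time: 4.9
tool_pos: [0.6728, 0.0446, 0.0384]
eef_rot: [0.735, 0.678, 0.0, 0.0]
wrist_force: [-5.6, -0.3, 10.8]
grip_width: 0.427
gripper_force: 41.9
```

```bash
python3 -m handwheel '[{"gripper":0.045,"xyz":[0,0,0],"turn":[0,0,0]},{"gripper":0.085,"xyz":[0,0,0],"turn":[0,0,0]},{"gripper":0.085,"xyz":[0,0,0],"turn":[0,0,0]},{"gripper":0.085,"xyz":[0,0,0.02],"turn":[0,0,0]},{"gripper":0.085,"xyz":[0,0,0.06],"turn":[0,0,0]},{"gripper":0.085,"xyz":[0,0,0.11],"turn":[0,0,0]},{"gripper":0.085,"xyz":[-0.03,-0.02,0.14],"turn":[0,0,0.14]},{"gripper":0.085,"xyz":[-0.07,-0.04,0.14],"turn":[0,0,0.14]},{"gripper":0.085,"xyz":[-0.11,-0.06,0.14],"turn":[0,0,0.14]},{"gripper":0.085,"xyz":[-0.15,-0.08,0.14],"turn":[0,0,0.14]},{"gripper":0.085,"xyz":[-0.19,-0.1,0.14],"turn":[0,0,0.14]},{"gripper":0.085,"xyz":[-0.202,-0.105,0.14],"turn":[0,0,0.14]}]'
python3 - <<'E'
from h import *
look('w3')
c=env.camera('side');save({'color':cv2.resize(c['color'][170:310,190:385],None,fx=3,fy=3)},'s3.png')
E
```

```text
time: 6.1
tool_pos: [0.4679, -0.0615, 0.1775]
eef_rot: [0.687, 0.727, -0.0, 0.0]
wrist_force: [0.7, 0.5, -0.1]
grip_width: 0.996
gripper_force: 0.0
6.15 [ 0.4681 -0.0616  0.1777] [ 6.868e-01  7.268e-01 -1.000e-04  3.000e-04] [-2.940e-01 -4.100e-02  1.748e+00 -1.000e-03  1.434e+00 -3.500e-01]
```

View pics/s3.png

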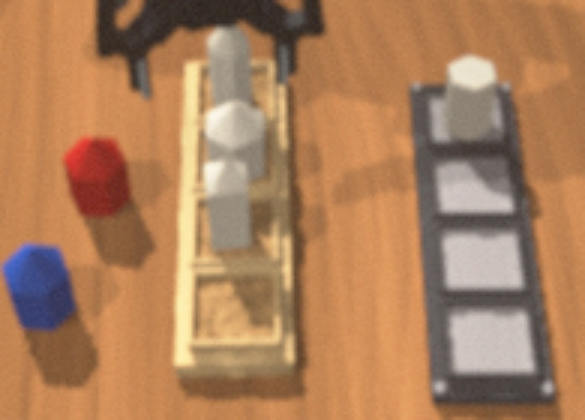

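View pics/w3.png

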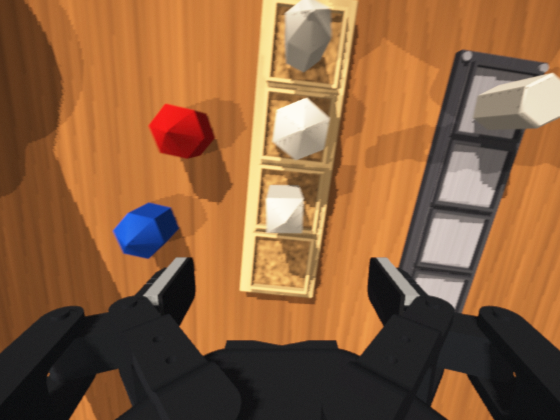

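The side crop shows the column upright in the left steel tray. In the wrist view the obelisk's top is around (286,222), the stout tip (302,127) and the slim tip (~308,8).

Run:
```python
from h import *
import pickle
c=pickle.load(open('w3.pkl','rb'))
print('ob',ray(c,285.5,222,.1)[:2],[ray(c,*p,.087)[:2].round(4) for p in [(268,208),(300,207),(302,234),(269,234)]],'stout',ray(c,302,127,.091)[:2])
print([ray(c,*p,.015)[:2].round(4) for p in [(449,239),(472,176)]])
```

```text
ob [ 0.47034063 -0.061233  ] [array([ 0.4557, -0.0539]), array([ 0.4819, -0.0516]), array([ 0.4853, -0.0749]), array([ 0.4575, -0.0765])] stout [0.47861243 0.01136375]
[array([ 0.6558, -0.0964]), array([ 0.6655, -0.0257])]
```

```bash
python3 -m handwheel '[{"gripper":0.085,"xyz":[0,-0.001,-0.04],"turn":[0,0,0]},{"gripper":0.085,"xyz":[0,-0.001,-0.08],"turn":[0,0,0]},{"gripper":0.085,"xyz":[0,-0.001,-0.11],"turn":[0,0,0]},{"gripper":0.085,"xyz":[0,-0.001,-0.125],"turn":[0,0,0]},{"gripper":0.085,"xyz":[0,-0.001,-0.129],"turn":[0,0,0]},{"gripper":0.085,"xyz":[0,-0.001,-0.129],"turn":[0,0,0]},{"gripper":0.025,"xyz":[0,-0.001,-0.129],"turn":[0,0,0]},{"gripper":0.025,"xyz":[0,-0.001,-0.129],"turn":[0,0,0]},{"gripper":0.025,"xyz":[0,-0.001,-0.129],"turn":[0,0,0]},{"gripper":0.025,"xyz":[0,-0.001,-0.129],"turn":[0,0,0]},{"gripper":0.025,"xyz":[0,-0.001,-0.129],"turn":[0,0,0]},{"gripper":0.025,"xyz":[0,-0.001,-0.129],"turn":[0,0,0]}]' 40
```

```text
time: 7.4
tool_pos: [0.4709, -0.0616, 0.0488]
eef_rot: [0.686, 0.727, 0.0, 0.0]
wrist_force: [-1.8, 0.9, 6.9]
grip_width: 0.345
gripper_force: 41.3
```

```bash
python3 -m handwheel '[{"gripper":0.025,"xyz":[0,0,0.02],"turn":[0,0,0]},{"gripper":0.025,"xyz":[0,0,0.06],"turn":[0,0,0]},{"gripper":0.025,"xyz":[0.01,0.0,0.1],"turn":[0,0,0]},{"gripper":0.025,"xyz":[0.05,0.005,0.1],"turn":[0,0,-0.05]},{"gripper":0.025,"xyz":[0.09,0.015,0.1],"turn":[0,0,-0.13]},{"gripper":0.025,"xyz":[0.13,0.025,0.1],"turn":[0,0,-0.13]},{"gripper":0.025,"xyz":[0.17,0.035,0.09],"turn":[0,0,-0.13]},{"gripper":0.025,"xyz":[0.196,0.035,0.06],"turn":[0,0,-0.13]},{"gripper":0.025,"xyz":[0.196,0.035,0.03],"turn":[0,0,-0.13]},{"gripper":0.025,"xyz":[0.196,0.035,0.01],"turn":[0,0,-0.13]},{"gripper":0.025,"xyz":[0.196,0.035,0.004],"turn":[0,0,-0.13]},{"gripper":0.025,"xyz":[0.196,0.035,0.002],"turn":[0,0,-0.13]}]'
python3 - <<'E'
from h import *
look('w4')
E
```

```text
time: 8.6
tool_pos: [0.6664, -0.0265, 0.05]
eef_rot: [0.732, 0.681, -0.0, -0.0]
wrist_force: [0.3, 0.6, -1.0]
grip_width: 0.343
gripper_force: 40.7
8.65 [ 0.6667 -0.0265  0.0506] [7.321e-01 6.812e-01 1.000e-04 1.000e-04] [-0.155  0.45   1.427  0.     1.265 -0.083]
```

View pics/w4.png

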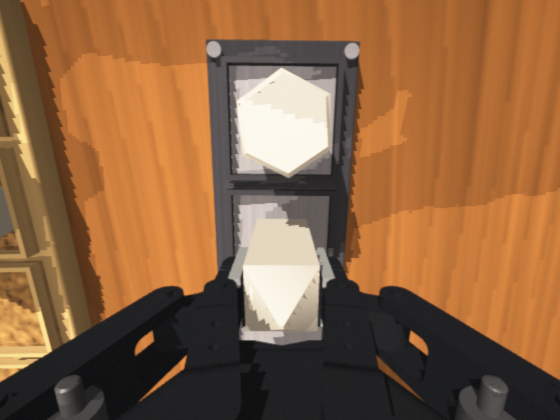

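The column stands centred in its tray (285,122), and the obelisk is centred over the second tray. I'll set it down.

```bash
python3 -m handwheel '[{"gripper":0.025,"xyz":[0,0,-0.003],"turn":[0,0,0]},{"gripper":0.025,"xyz":[0,0,-0.005],"turn":[0,0,0]},{"gripper":0.025,"xyz":[0,0,-0.006],"turn":[0,0,0]},{"gripper":0.025,"xyz":[0,0,-0.007],"turn":[0,0,0]},{"gripper":0.025,"xyz":[0,0,-0.008],"turn":[0,0,0]},{"gripper":0.025,"xyz":[0,0,-0.008],"turn":[0,0,0]}]'
```

```text
time: 9.25
tool_pos: [0.6668, -0.0265, 0.0429]
eef_rot: [0.732, 0.681, 0.0, 0.0]
wrist_force: [-2.0, -0.0, 4.1]
grip_width: 0.346
gripper_force: 41.6
```

```bash
python3 -m handwheel '[{"gripper":0.04,"xyz":[0,0,0],"turn":[0,0,0]},{"gripper":0.085,"xyz":[0,0,0],"turn":[0,0,0]},{"gripper":0.085,"xyz":[0,0,0],"turn":[0,0,0]},{"gripper":0.085,"xyz":[0,0,0.02],"turn":[0,0,0]},{"gripper":0.085,"xyz":[0,0,0.06],"turn":[0,0,0]},{"gripper":0.085,"xyz":[0,0,0.11],"turn":[0,0,0]},{"gripper":0.085,"xyz":[-0.03,0.0,0.135],"turn":[0,0,0]},{"gripper":0.085,"xyz":[-0.07,0.01,0.135],"turn":[0,0,0]},{"gripper":0.085,"xyz":[-0.11,0.02,0.135],"turn":[0,0,0]},{"gripper":0.085,"xyz":[-0.15,0.03,0.135],"turn":[0,0,0]},{"gripper":0.085,"xyz":[-0.188,0.0375,0.135],"turn":[0,0,0]},{"gripper":0.085,"xyz":[-0.188,0.0375,0.135],"turn":[0,0,0]}]'
python3 - <<'E'
from h import *
look('w5')
E
```

```text
time: 10.45
tool_pos: [0.4754, 0.012, 0.1777]
eef_rot: [0.732, 0.681, 0.0, 0.0]
wrist_force: [1.4, -0.6, 1.0]
grip_width: 1.0
gripper_force: 0.0
10.5 [0.4775 0.0114 0.178 ] [7.319e-01 6.814e-01 5.000e-04 6.000e-04] [-0.138 -0.03   1.737  0.     1.433 -0.066]
```

View pics/w5.png

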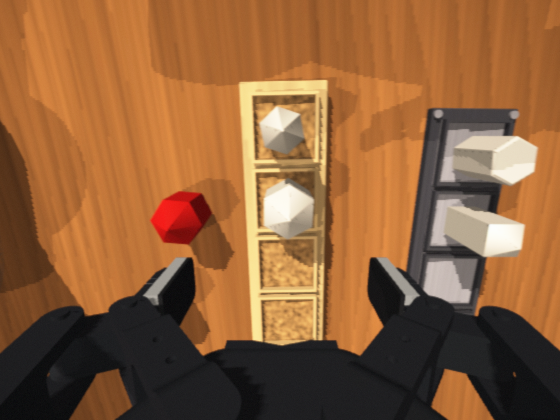

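Column and obelisk both stand in their trays. The stout tip is at about (289,210), slim tip (281,130), and the red decoy's right edge (210,210).

Run:
```python
from h import *
import pickle
c=pickle.load(open('w5.pkl','rb'))
print('stout',ray(c,289,210,.091)[:2],'slim',ray(c,281,130,.111)[:2],'red',ray(c,210,210,.045)[:2],'tray3',ray(c,450,281,.015)[:2])
```

```text
stout [0.48135799 0.01903045] slim [0.47937337 0.08147975] red [0.40492571 0.01276274] tray3 [ 0.66273715 -0.09893159]
```

```bash
python3 -m handwheel '[{"gripper":0.085,"xyz":[0,0,-0.04],"turn":[0,0,0]},{"gripper":0.085,"xyz":[0.001,0,-0.08],"turn":[0,0,0]},{"gripper":0.085,"xyz":[0.001,0,-0.11],"turn":[0,0,0]},{"gripper":0.085,"xyz":[0.001,0,-0.135],"turn":[0,0,0]},{"gripper":0.085,"xyz":[0.001,0,-0.146],"turn":[0,0,0]},{"gripper":0.085,"xyz":[0.001,0,-0.146],"turn":[0,0,0]},{"gripper":0.035,"xyz":[0.001,0,-0.146],"turn":[0,0,0]},{"gripper":0.035,"xyz":[0.001,0,-0.146],"turn":[0,0,0]},{"gripper":0.035,"xyz":[0.001,0,-0.146],"turn":[0,0,0]},{"gripper":0.035,"xyz":[0.001,0,-0.146],"turn":[0,0,0]},{"gripper":0.035,"xyz":[0.001,0,-0.146],"turn":[0,0,0]},{"gripper":0.035,"xyz":[0.001,0,-0.146],"turn":[0,0,0]}]' 50
```

```text
time: 11.7
tool_pos: [0.4804, 0.011, 0.0325]
eef_rot: [0.732, 0.681, 0.001, 0.001]
wrist_force: [-1.5, 0.5, 7.6]
grip_width: 0.508
gripper_force: 51.3
```

```bash
python3 -m handwheel '[{"gripper":0.035,"xyz":[0,0,0.02],"turn":[0,0,0]},{"gripper":0.035,"xyz":[0,0,0.06],"turn":[0,0,0]},{"gripper":0.035,"xyz":[0,-0.01,0.1],"turn":[0,0,0]},{"gripper":0.035,"xyz":[0.02,-0.04,0.1],"turn":[0,0,0]},{"gripper":0.035,"xyz":[0.05,-0.07,0.1],"turn":[0,0,0]},{"gripper":0.035,"xyz":[0.08,-0.1,0.1],"turn":[0,0,0]},{"gripper":0.035,"xyz":[0.12,-0.11,0.1],"turn":[0,0,0]},{"gripper":0.035,"xyz":[0.16,-0.11,0.09],"turn":[0,0,0]},{"gripper":0.035,"xyz":[0.18,-0.11,0.06],"turn":[0,0,0]},{"gripper":0.035,"xyz":[0.18,-0.11,0.03],"turn":[0,0,0]},{"gripper":0.035,"xyz":[0.18,-0.11,0.015],"turn":[0,0,0]},{"gripper":0.035,"xyz":[0.18,-0.11,0.012],"turn":[0,0,0]}]'
python3 - <<'E'
from h import *
look('w6')
E
```

```text
time: 12.9
tool_pos: [0.6586, -0.0987, 0.0417]
eef_rot: [0.732, 0.681, -0.001, -0.001]
wrist_force: [0.5, 0.3, -1.9]
grip_width: 0.508
gripper_force: 51.8
12.95 [ 0.6591 -0.0989  0.043 ] [ 7.321e-01  6.812e-01 -3.000e-04 -5.000e-04] [-0.264  0.456  1.434 -0.     1.252 -0.192]
```

View pics/w6.png

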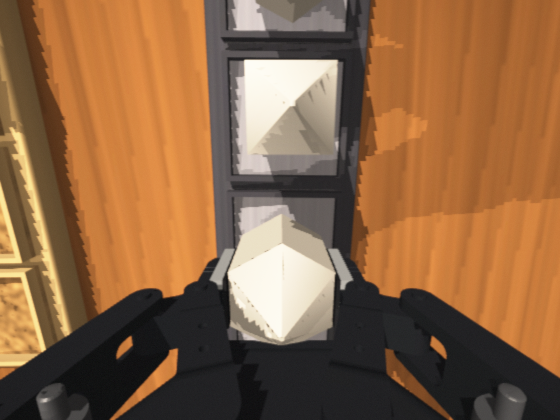

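The obelisk stands in its tray at (290,100). The stout piece is over tray 3, with its far foot vertex at (284,208) and the tray's floor edge at row ~197.

Run:
```python
from h import *
import pickle
c=pickle.load(open('w6.pkl','rb'))
print('foot vertex',ray(c,284,208,.0315)[:2],'floor edge',ray(c,284,197,.015)[:2],'floor LR',ray(c,237,215,.015)[:2],ray(c,334,212,.015)[:2],'tray2 far/near',ray(c,290,60,.015)[:2],ray(c,290,173,.015)[:2])
```

```text
foot vertex [ 0.66112702 -0.07059655] floor edge [ 0.66143183 -0.06800547] floor LR [ 0.63241503 -0.07697772] [ 0.69071115 -0.07934677] tray2 far/near [0.66977253 0.00511757] [ 0.66590068 -0.05410949]
```

```bash
python3 -m handwheel '[{"gripper":0.035,"xyz":[0,-0.001,-0.006],"turn":[0,0,0]},{"gripper":0.035,"xyz":[0,-0.001,-0.011],"turn":[0,0,0]},{"gripper":0.035,"xyz":[0,-0.001,-0.014],"turn":[0,0,0]},{"gripper":0.035,"xyz":[0,-0.001,-0.016],"turn":[0,0,0]},{"gripper":0.035,"xyz":[0,-0.001,-0.017],"turn":[0,0,0]},{"gripper":0.035,"xyz":[0,-0.001,-0.018],"turn":[0,0,0]},{"gripper":0.035,"xyz":[0,-0.001,-0.018],"turn":[0,0,0]}]'
```

```text
time: 13.65
tool_pos: [0.6597, -0.1, 0.0266]
eef_rot: [0.732, 0.681, 0.0, 0.0]
wrist_force: [-7.1, 1.2, 10.9]
grip_width: 0.508
gripper_force: 53.4
```

```bash
python3 -m handwheel '[{"gripper":0.055,"xyz":[0,0,0],"turn":[0,0,0]},{"gripper":0.085,"xyz":[0,0,0],"turn":[0,0,0]},{"gripper":0.085,"xyz":[0,0,0],"turn":[0,0,0]},{"gripper":0.085,"xyz":[0,0,0.02],"turn":[0,0,0]},{"gripper":0.085,"xyz":[0,0,0.06],"turn":[0,0,0]},{"gripper":0.085,"xyz":[0,0,0.11],"turn":[0,0,0]},{"gripper":0.085,"xyz":[-0.02,0.02,0.15],"turn":[0,0,0]},{"gripper":0.085,"xyz":[-0.05,0.05,0.15],"turn":[0,0,0]},{"gripper":0.085,"xyz":[-0.08,0.08,0.15],"turn":[0,0,0]},{"gripper":0.085,"xyz":[-0.11,0.11,0.15],"turn":[0,0,0]},{"gripper":0.085,"xyz":[-0.14,0.14,0.15],"turn":[0,0,0]},{"gripper":0.085,"xyz":[-0.17,0.17,0.15],"turn":[0,0,0]}]'
python3 -m handwheel '[{"gripper":0.085,"xyz":[-0.0115,0.011,0],"turn":[0,0,0]},{"gripper":0.085,"xyz":[-0.0115,0.011,0],"turn":[0,0,0]}]'
python3 - <<'E'
from h import *
look('w7')
E
```

```text
time: 14.85
tool_pos: [0.4883, 0.071, 0.1753]
eef_rot: [0.732, 0.681, 0.0, 0.0]
wrist_force: [0.8, 1.3, 0.9]
grip_width: 0.996
gripper_force: 0.0
time: 15.05
tool_pos: [0.4773, 0.0822, 0.1758]
eef_rot: [0.731, 0.682, 0.0, 0.0]
wrist_force: [0.4, -0.2, -0.4]
grip_width: 0.998
gripper_force: 0.0
15.1 [0.4783 0.0813 0.1757] [7.317e-01 6.817e-01 3.000e-04 4.000e-04] [ 0.009 -0.012  1.724 -0.     1.429  0.08 ]
```

View pics/w7.png

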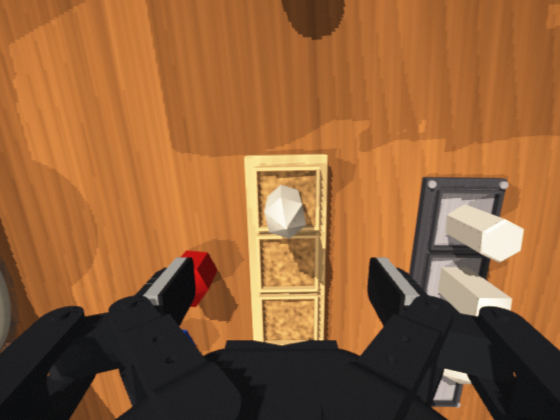

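The slim piece stands at (286,211), centred between the jaws within about 2 mm, and nothing is near the finger paths. I'll go down on it.

```bash
python3 -m handwheel '[{"gripper":0.085,"xyz":[0.001,0,-0.04],"turn":[0,0,0]},{"gripper":0.085,"xyz":[0.001,0,-0.08],"turn":[0,0,0]},{"gripper":0.085,"xyz":[0.001,0,-0.108],"turn":[0,0,0]},{"gripper":0.085,"xyz":[0.001,0,-0.122],"turn":[0,0,0]},{"gripper":0.085,"xyz":[0.001,0,-0.126],"turn":[0,0,0]},{"gripper":0.085,"xyz":[0.001,0,-0.126],"turn":[0,0,0]},{"gripper":0.025,"xyz":[0.001,0,-0.126],"turn":[0,0,0]},{"gripper":0.025,"xyz":[0.001,0,-0.126],"turn":[0,0,0]},{"gripper":0.025,"xyz":[0.001,0,-0.126],"turn":[0,0,0]},{"gripper":0.025,"xyz":[0.001,0,-0.126],"turn":[0,0,0]},{"gripper":0.025,"xyz":[0.001,0,-0.126],"turn":[0,0,0]},{"gripper":0.025,"xyz":[0.001,0,-0.126],"turn":[0,0,0]}]' 40
```

```text
time: 16.3
tool_pos: [0.4794, 0.0811, 0.05]
eef_rot: [0.732, 0.681, 0.0, 0.0]
wrist_force: [-1.5, 0.2, 5.4]
grip_width: 0.39
gripper_force: 39.1
```

```bash
python3 -m handwheel '[{"gripper":0.025,"xyz":[0,0,0],"turn":[0,0,0]},{"gripper":0.025,"xyz":[0,0,0],"turn":[0,0,0]},{"gripper":0.025,"xyz":[0,0,0.02],"turn":[0,0,0]},{"gripper":0.025,"xyz":[0,0,0.06],"turn":[0,0,0]},{"gripper":0.025,"xyz":[0,-0.02,0.1],"turn":[0,0,0]},{"gripper":0.025,"xyz":[0.01,-0.06,0.1],"turn":[0,0,0]},{"gripper":0.025,"xyz":[0.03,-0.1,0.1],"turn":[0,0,0]},{"gripper":0.025,"xyz":[0.05,-0.14,0.1],"turn":[0,0,0]},{"gripper":0.025,"xyz":[0.075,-0.18,0.1],"turn":[0,0,0]},{"gripper":0.025,"xyz":[0.1,-0.22,0.1],"turn":[0,0,0]},{"gripper":0.025,"xyz":[0.135,-0.2515,0.1],"turn":[0,0,0]},{"gripper":0.025,"xyz":[0.175,-0.2515,0.1],"turn":[0,0,0]}]' 60
python3 -m handwheel '[{"gripper":0.025,"xyz":[0,0,-0.04],"turn":[0,0,0]},{"gripper":0.025,"xyz":[0,0,-0.07],"turn":[0,0,0]},{"gripper":0.025,"xyz":[0,0,-0.082],"turn":[0,0,0]},{"gripper":0.025,"xyz":[0,0,-0.085],"turn":[0,0,0]},{"gripper":0.025,"xyz":[0,0,-0.085],"turn":[0,0,0]}]'
python3 - <<'E'
from h import *
look('w8')
E
```

```text
time: 17.5
tool_pos: [0.6546, -0.1747, 0.1491]
eef_rot: [0.733, 0.68, -0.0, 0.0]
wrist_force: [-0.5, 0.4, -1.3]
grip_width: 0.388
gripper_force: 60.2
time: 18.0
tool_pos: [0.6545, -0.1706, 0.0654]
eef_rot: [0.732, 0.681, 0.0, 0.0]
wrist_force: [-0.4, -1.2, -1.8]
grip_width: 0.387
gripper_force: 60.4
18.05 [ 0.6547 -0.1707  0.066 ] [7.321e-01 6.812e-01 4.000e-04 9.000e-04] [-0.369  0.453  1.388 -0.     1.298 -0.297]
```

View pics/w8.png

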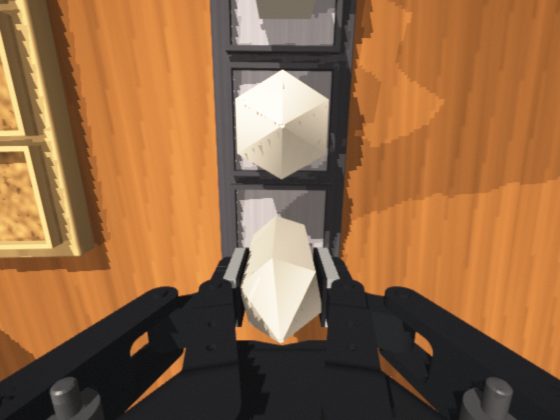

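The stout piece is centred and upright in tray 3 (283,123). The slim piece hangs upright over the last tray, centred. Lowering it.

```bash
python3 -m handwheel '[{"gripper":0.025,"xyz":[0,0,-0.008],"turn":[0,0,0]},{"gripper":0.025,"xyz":[0,0,-0.014],"turn":[0,0,0]},{"gripper":0.025,"xyz":[0,0,-0.017],"turn":[0,0,0]},{"gripper":0.025,"xyz":[0,0,-0.019],"turn":[0,0,0]},{"gripper":0.025,"xyz":[0,0,-0.02],"turn":[0,0,0]},{"gripper":0.025,"xyz":[0,0,-0.021],"turn":[0,0,0]},{"gripper":0.025,"xyz":[0,0,-0.021],"turn":[0,0,0]}]'
```

```text
time: 18.75
tool_pos: [0.6542, -0.1705, 0.0441]
eef_rot: [0.732, 0.681, 0.0, 0.0]
wrist_force: [-4.1, 1.4, 6.8]
grip_width: 0.389
gripper_force: 61.1
```

Contact is at the expected height. I'll release, rise and back away.

```bash
python3 -m handwheel '[{"gripper":0.045,"xyz":[0,0,0],"turn":[0,0,0]},{"gripper":0.085,"xyz":[0,0,0],"turn":[0,0,0]},{"gripper":0.085,"xyz":[0,0,0],"turn":[0,0,0]},{"gripper":0.085,"xyz":[0,0,0.02],"turn":[0,0,0]},{"gripper":0.085,"xyz":[0,0,0.06],"turn":[0,0,0]},{"gripper":0.085,"xyz":[0,0,0.11],"turn":[0,0,0]},{"gripper":0.085,"xyz":[0,0,0.16],"turn":[0,0,0]},{"gripper":0.085,"xyz":[-0.03,-0.04,0.18],"turn":[0,0,0]},{"gripper":0.085,"xyz":[-0.06,-0.08,0.18],"turn":[0,0,0]},{"gripper":0.085,"xyz":[-0.09,-0.12,0.18],"turn":[0,0,0]},{"gripper":0.085,"xyz":[-0.09,-0.12,0.18],"turn":[0,0,0]},{"gripper":0.085,"xyz":[-0.09,-0.12,0.18],"turn":[0,0,0]}]'
python3 - <<'E'
from h import *
o=env.observe();print(o['tool_pos'],o['wrist_force'])
def bright(c,p,q):
    a,b=proj(c,p),proj(c,q);print([tuple(int(v) for v in c['color'][int(round(a[1]+(b[1]-a[1])*t)),int(round(a[0]+(b[0]-a[0])*t))]) for t in np.linspace(0,1.15,9)])
c=env.camera('top');w=env.camera('wrist')
T=[('column',.672,.0445,.06),('obelisk',.6665,-.0265,.084),('stout',.660,-.0985,.07),('slim',.6543,-.1705,.09)]
s=env.camera('side')
for n,x,y,h in T: print(n,[round(v) for v in proj(s,[x,y,.015+h])]);bright(s,[x,y,.02],[x,y,.015+h])
E
```

```text
time: 19.95
tool_pos: [0.5635, -0.2915, 0.2235]
eef_rot: [0.733, 0.68, 0.0, 0.0]
wrist_force: [-0.1, 0.6, -0.0]
grip_width: 0.996
gripper_force: 0.0
[ 0.56349174 -0.29153833  0.22345332] [-0.0600595   0.63843278 -0.01133021]
column [347, 193]
[(130, 123, 109), (136, 130, 112), (130, 126, 110), (133, 128, 113), (130, 124, 109), (133, 127, 113), (146, 138, 124), (160, 151, 133), (153, 146, 128)]
obelisk [350, 208]
[(43, 38, 37), (57, 51, 43), (75, 60, 47), (116, 108, 96), (135, 128, 112), (134, 128, 114), (134, 125, 110), (129, 123, 108), (132, 125, 108)]
stout [352, 238]
[(45, 39, 34), (54, 46, 45), (51, 46, 37), (42, 38, 33), (50, 44, 43), (39, 35, 27), (47, 39, 38), (42, 35, 34), (45, 38, 33)]
slim [357, 259]
[(168, 159, 140), (104, 95, 92), (104, 96, 92), (81, 78, 74), (98, 94, 90), (58, 52, 49), (46, 35, 34), (49, 45, 41), (56, 48, 45)]
```

The arm blocks the side view, so I'll move it aside and check again.

```bash
python3 -m handwheel '[{"gripper":0.085,"xyz":[-0.05,-0.04,0],"turn":[0,0,0]},{"gripper":0.085,"xyz":[-0.1,-0.08,0],"turn":[0,0,0]},{"gripper":0.085,"xyz":[-0.15,-0.12,0],"turn":[0,0,0]},{"gripper":0.085,"xyz":[-0.2,-0.16,0],"turn":[0,0,0]},{"gripper":0.085,"xyz":[-0.25,-0.2,0],"turn":[0,0,0]},{"gripper":0.085,"xyz":[-0.3,-0.2,0],"turn":[0,0,0]},{"gripper":0.085,"xyz":[-0.35,-0.2,0],"turn":[0,0,0]},{"gripper":0.085,"xyz":[-0.35,-0.2,0],"turn":[0,0,0]},{"gripper":0.085,"xyz":[-0.35,-0.2,0],"turn":[0,0,0]}]'
python3 - <<'E'
from h import *
T=[('column',.672,.0445,.06),('obelisk',.6665,-.0265,.084),('stout',.660,-.0985,.07),('slim',.6543,-.1705,.09)]
s=env.camera('side');im=s['color'];save(s,'sf.png')
for n,x,y,h in T:
    a=proj(s,[x,y,.02]);b=proj(s,[x,y,.015+h])
    print(n,np.round(b),[tuple(int(v) for v in im[int(round(a[1]+(b[1]-a[1])*t)),int(round(a[0]+(b[0]-a[0])*t))]) for t in np.linspace(0,1.2,7)])
D=__import__('pickle').load(open('cams.pkl','rb'))
d=cv2.absdiff(im,D['side']['color']).max(2)>50
d=cv2.morphologyEx(d.astype('uint8'),cv2.MORPH_OPEN,np.ones((3,3)))
n,l,st,ce=cv2.connectedComponentsWithStats(d);print(st[1:][st[1:,4]>30].tolist())
r=im[170:312,315:390];m=(r.astype(int).sum(2)>330)&(np.ptp(r.astype(int),axis=2)<45)
for row in m[::3]: print(''.join('#' if v else '.' for v in row))
E
```

```text
time: 21.0
tool_pos: [0.2114, -0.4909, 0.2233]
eef_rot: [0.733, 0.681, -0.0, -0.0]
wrist_force: [1.5, 0.5, 0.4]
grip_width: 1.0
gripper_force: 0.0
column [347. 193.] [(212, 199, 176), (157, 147, 134), (156, 146, 130), (224, 214, 187), (249, 244, 228), (248, 243, 227), (247, 242, 225)]
obelisk [350. 208.] [(146, 138, 124), (151, 140, 124), (151, 142, 125), (185, 174, 156), (189, 176, 158), (206, 191, 170), (135, 125, 108)]
stout [352. 238.] [(161, 149, 134), (212, 199, 178), (205, 194, 172), (212, 199, 180), (208, 190, 173), (239, 232, 209), (149, 140, 127)]
slim [357. 259.] [(156, 150, 134), (162, 151, 133), (162, 152, 135), (177, 165, 145), (184, 172, 155), (174, 164, 145), (135, 126, 111)]
[[34, 9, 31, 23, 478], [131, 8, 10, 29, 170], [23, 10, 18, 22, 174], [73, 28, 54, 22, 347], [49, 33, 11, 9, 67], [17, 35, 7, 7, 42], [139, 47, 6, 9, 45], [144, 61, 13, 39, 194], [70, 72, 15, 22, 181], [0, 101, 62, 228, 5620], [68, 101, 42, 58, 648], [165, 138, 17, 18, 120], [119, 162, 51, 23, 284], [169, 164, 21, 58, 407], [112, 173, 8, 16, 58], [339, 188, 17, 14, 200], [259, 205, 12, 13, 87], [3
[... 3551 characters left out ...]
................
.........................####################....####......................
.........................###########.#####....#######......................
..........................#########...............##.......................
...........................................................................
...................#####................................####...............
...........................................................................
...........................................................................
...........................................................................
...........................................................................
```

Every upright line from tray floor to expected tip shows piece colour, and slim's tip is where predicted. The disc, jar and wrench don't show as changed. Handing in.

```bash
python3 -c "
from workcell import env
print(env.finish_job())"
```

```text
the job is handed in; nothing more can be done
None
```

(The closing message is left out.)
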